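Ground-check detector modules in the test chamber

TASK

Swing the test chamber's door wide open by its handle and stand every detector module from the bench upright on the chamber floor. Then take the probe and touch its tip gently, holding it there for a moment, onto the ground stud first and then onto the copper pad of each module in the order red, yellow, green, blue (skip the colours that are not there). Finally hang the probe back in its stand and shut the door fully with the modules inside; do not disturb the mug, multimeter or screwdriver.

Things in the scene. Friction and masses are not known exactly. Their poses are not given: they have to be found in the camera images.
- chamber: Brown steel test chamber fixed to the bench. Origin on the bench under the middle of its front edge; x into the chamber (away from the robot), y left, z up. Walls 100 high and 8 thick, 236 wide outside. With the door open it is open in front and above, but for a sill 22 high along the front (x 0..8). Behind it (x 178..274) is its solid electronics box, 100 high.
- door (a joint): Cream door of the chamber, rad: 0 shut, grows opening, limit 1.75. Front panel 236 wide, its face 10 before the chamber front, and rigid with it a flange 188 deep, 102..107 up, that roofs the chamber. Vertical hinge at the chamber's front left corner; opening turns it clockwise seen from above, its right edge towards the robot. Slight friction (0.12 N m); stays where left.
- door_hinge (a point): Point on the door's vertical hinge axis, 84 above the bench (chamber frame x 0, y 118).
- door_handle (a point): Middle of the door's horizontal round steel bar handle, 84 above the bench: bar about 90 long, 10 thick, parallel to the door, its axis 47 off the face; pinch it from above, fingers before and behind the bar. It lies 185 from the hinge along the door and 57 in front of the hinge. Its x axis points across the bar, towards the chamber when shut.
- chamber_floor (a point): Middle of the chamber's clear inner floor, 170 (chamber x) by 220 (y), 8 above the bench. Three printed bay outlines lie here in a row along y, 70 apart; they are only a suggestion.
- ground (a point): Centre of the top of the copper ground stud (26 across) on a black block 50 square at the chamber's right side, 54 above the bench.
- stand: Probe stand fixed to the bench, origin under its middle. Two upright aluminium rails along its x (70 long, 10 thick, 105 high), with a 30 gap between them; the probe's grip rests across the rails, its shaft hanging between.
- probe: Test probe, 160 g, origin at the middle of the underside of its yellow grip block (20 in x, 50 in y, 42 high). A black shaft 14 across hangs 60 down from it, then a brass spring plunger. It starts hanging in the stand, block across the rails (origin 105 above the bench), axes along the stand's within a few degrees. Grip the block across its 20 side from above.
- probe_tip (a point): Tip of the probe's brass plunger (ball 10 across), 80 below the probe's origin on its z axis. The plunger yields up to 12 along that axis: 0.6 N to start, 3 N at the end of its travel.
- mod_red: Brown detector module with a red top, 280 g nominal, may be absent. Body 60 (x) by 46 (y) by 50 high, origin at the centre of its underside, z up. On top a red grip fin 12 thick (x), 40 long (y), from 50 to 81 high, centred 4 towards +x; grip it from above across its 12 side.
- pad_red (a point): Centre of the round copper test pad (19 across) on top of the red module, 50 above its underside, 19.5 towards its -x side.
- mod_yellow: Brown detector module with a yellow top, 280 g nominal, may be absent. Body 60 (x) by 46 (y) by 50 high, origin at the centre of its underside, z up. On top a yellow grip fin 12 thick (x), 40 long (y), from 50 to 81 high, centred 4 towards +x; grip it from above across its 12 side.
- pad_yellow (a point): Centre of the round copper test pad (19 across) on top of the yellow module, 50 above its underside, 19.5 towards its -x side.
- mod_green: Brown detector module with a green top, 280 g nominal, may be absent. Body 60 (x) by 46 (y) by 50 high, origin at the centre of its underside, z up. On top a green grip fin 12 thick (x), 40 long (y), from 50 to 81 high, centred 4 towards +x; grip it from above across its 12 side.
- pad_green (a point): Centre of the round copper test pad (19 across) on top of the green module, 50 above its underside, 19.5 towards its -x side.
- mod_blue: Brown detector module with a blue top, 280 g nominal, may be absent. Body 60 (x) by 46 (y) by 50 high, origin at the centre of its underside, z up. On top a blue grip fin 12 thick (x), 40 long (y), from 50 to 81 high, centred 4 towards +x; grip it from above across its 12 side.
- pad_blue (a point): Centre of the round copper test pad (19 across) on top of the blue module, 50 above its underside, 19.5 towards its -x side.
- mug: Blue mug, 80 across and 90 high, a bystander: leave it alone.
- multimeter: Orange hand multimeter, 140 by 75 by 35, a bystander: leave it alone.
- driver: Screwdriver lying on the bench, a bystander: leave it alone.
Not all that is in view belongs to the job. Leave any grey look-alike of the probe alone.

How it is judged:
By the outcome, as a careful person would: the job done as asked, in the order asked, and still so for the second after the job is handed in, with the robot touching nothing.
Of mod_red, mod_yellow, mod_green, mod_blue only 2 to 3 are there at a start; the rules pass over those that are not, and their reading is None.
At some moment in a run one of mod_red, mod_yellow, mod_green, mod_blue may be knocked a few centimetres aside while the robot is not near it.
It also fails if it takes over 210 s, if anything falls off the work surface, if the arm or the gripper's body presses on something with over 40 N, if the wrist force passes 120 N, or if a joint passes its speed limit or range.

ROBOT

A 6-joint arm with a two-finger parallel gripper is mounted at the origin on the work surface. World frame = base frame: x ahead of the robot, y to its left, z up, the work surface at z = 0. Lengths are in m, angles in rad, forces in N, time in s.
With the tool pointing down it reaches from about 0.2 to 0.875 m from the base axis. Payload 3.4 kg.
Tool frame: the origin (TCP) lies between the finger pads; the fingertips stand 25 mm ahead of it and the grasp point (between the pads) lies 6 mm ahead of it (r.nose_length is the z of the fingertips in the tool frame, in m); z points along the fingers, y is the line along which they close (so a half turn about z gives the same grasp; the last joint's range is limited). The gripper opens to 94 mm and grips with 3 to 60 N. Pads are 16 mm wide; open, the fingers measure 119 mm over their backs; the gripper's body (75 mm by 177 mm) begins 78 mm behind the grasp point.
Start: joints at [-1.408, 0.276, 1.505, -0, 1.361, -0.121], TCP at [0.161, -0.552, 0.23] pointing down, gripper open.
Joint ranges: [-2.89, 2.89], [-0.75, 2.08], [0.22, 2.7], [-1.18, 4.32], [0.11, 2.71], [-2.7, 2.7]. Speed limits (rad/s): [2.57, 2.57, 3.14, 3.14, 3.14, 3.14].

INTERFACE

Orientations are given as a unit quaternion [w, x, y, z].
In Python, from plant import r, gripper_to, inverse_kinematics, vision, models, telemetry gives the robot as it stands. Calls block until the motion is done:
- r.move_to(position, orientation): joint-space move of the TCP to a pose.
- r.move_l(position, rot=None, vel=0.15, guard=None): straight line of the TCP; rot=None keeps the orientation; vel is the mean speed in m/s. With guard (N) it stops when the force on the tool has changed by that much, and returns True; else False.
- r.movej(angles): joint-space move.
- gripper_to(opening, f_grip=None): finger opening in m; f_grip is the grip in N (None keeps the last); returns when the fingers have stopped.
- r.hold(seconds).
- inverse_kinematics(position, orientation): joint angles nearest the present ones, or None.
- vision.snapshot(name): name is "scene" or "top" or "wrist"; returns the picture (384x512x3 uint8, red, green, blue); there is no depth.
- vision.get_calibration(name): a dict with "fx", "fy", "cx", "cy" (pixels), "position" and "orientation" of the camera in the world. Camera axes: x right, y down, z forward; pixel columns grow to the right and rows downward; lengths in m; the calibration is good to about 2 mm. The wrist camera is an equidistant fisheye: a pixel r from the principal point sees the ray r / f radians off the axis. A picture is of the moment at which its call begins: read the wrist's pose just before it. get_calibration takes no time and is no camera call; for the wrist camera it gives the pose at the moment of the call.
A pose or a line that the arm cannot do raises r.PlanningError and nothing moves.
- r.sign_off(): hands the job in; it is judged then, once.
Trained networks look in the newest picture that a camera, given by its name, has taken for a name from the list of things; names that differ only in an ending like _2 or _b are one class to them, and where a whole thing is asked for, a point or a joint stands for the part that bears it (a point fixed in the world has none). Each returns a list of dicts, best first, with "score" (0 to 1); they miss things now and then, are a little off and sometimes report something else, mostly with a low value. They report only what shows in the picture. A call takes as long as a camera call. They do not tell look-alikes from the thing itself.
- models.boxes_of(thing, camera): "at" ([x, y, z] in m, in world coordinates, good to about 4 mm: the middle of the surface that is visible of it).
- models.regions_of(thing, camera): "pixels" (384x512 bool, what is visible of it).
- models.mark_of(thing, camera): "at" ([x, y, z] in m, in world coordinates, good to about 4 mm: a listed point, or the origin of a listed thing).
Readings, each from a call of its own:
- telemetry.current_t(): time.
- telemetry.current_joints(): joint angles.
- telemetry.current_dq(): joint speeds.
- telemetry.current_joint_efforts(): joint torques, N m.
- telemetry.current_ee_pos(): TCP position.
- telemetry.current_tool_rot(): TCP orientation.
- telemetry.current_wrist_force(): force on the tool from outside, world axes, zero at the start.
- telemetry.current_torque(): the same for the moment, N m.
- telemetry.current_opening(): finger opening in m.
- telemetry.current_finger_force(): force on a finger pad.
Only numpy, scipy, OpenCV 4.12 (cv2) and the standard library are available. Lean on these libraries where they do the work, as an engineer would, in place of code of your own. Each camera call takes 0.05 s, during which the arm holds its last target. There are 200 camera calls.

## Working session

There is one attempt and no reset: what is moved stays moved. The work goes in short steps, each a Python script; the robot and the scene stay as the last script left them, time stands still between calls to the robot, and variables do not carry over. Pictures are saved under pics/ and viewed, at most 14 in all, crops included, and the job is handed in when it is done.

```bash
ls; mkdir -p pics
python3 - <<'E'
from plant import r, vision, models, telemetry
import cv2, numpy as np
for c in ("scene","top"):
    im=vision.snapshot(c); cv2.imwrite(f"pics/{c}0.png",im[:,:,::-1])
    k=vision.get_calibration(c); print(c,{a:np.round(b,3).tolist() for a,b in k.items()})
    for n in ["chamber","door","door_hinge","door_handle","chamber_floor","ground","stand","probe","probe_tip","mod_red","pad_red","mod_yellow","pad_yellow","mod_green","pad_green","mod_blue","pad_blue","mug","multimeter","driver"]:
        print(n,[(np.round(d["at"],3).tolist(),round(d["score"],2)) for d in models.mark_of(n,c)[:3]])
print(telemetry.current_t())
E
```

```text
pics
scene {'fx': 434.3, 'fy': 434.3, 'cx': 254.408, 'cy': 185.629, 'position': [1.159, 0.114, 1.057], 'orientation': [-0.173, 0.541, 0.784, -0.249]}
chamber [([0.542, 0.15, -0.002], 0.65)]Traceback (most recent call last):
  File "<stdin>", line 7, in <module>
ValueError: it knows: chamber, chamber_floor, door_handle, door_hinge, driver, ground, mod_blue, mod_green, mod_red, mod_yellow, mug, multimeter, pad_blue, pad_green, pad_red, pad_yellow, probe, probe_tip, stand
```

Run:
```python
from plant import r, vision, models, telemetry
import cv2, numpy as np
for c in ("scene","top"):
    im=vision.snapshot(c); cv2.imwrite(f"pics/{c}0.png",im[:,:,::-1])
    k=vision.get_calibration(c); print(c,{a:np.round(b,3).tolist() for a,b in k.items()})
    for n in ["chamber","door_hinge","door_handle","chamber_floor","ground","stand","probe","probe_tip","mod_red","pad_red","mod_yellow","pad_yellow","mod_green","pad_green","mod_blue","pad_blue","mug","multimeter","driver"]:
        print(n,[(np.round(d["at"],3).tolist(),round(d["score"],2)) for d in models.mark_of(n,c)[:3]])
print(telemetry.current_t())
```

```text
scene {'fx': 434.3, 'fy': 434.3, 'cx': 254.408, 'cy': 185.629, 'position': [1.159, 0.114, 1.057], 'orientation': [-0.173, 0.541, 0.784, -0.249]}
chamber [([0.541, 0.151, -0.003], 0.83)]
door_hinge [([0.549, 0.269, 0.083], 0.85)]
door_handle [([0.464, 0.091, 0.086], 0.9)]
chamber_floor [([0.638, 0.146, 0.006], 0.77), ([0.332, -0.453, -0.001], 0.53)]
ground [([0.598, 0.004, 0.055], 0.9)]
stand [([0.501, -0.412, -0.002], 0.65)]
probe [([0.5, -0.415, 0.101], 0.82), ([0.376, -0.299, 0.08], 0.65), ([0.402, -0.536, 0.078], 0.64)]
probe_tip []
mod_red [([0.555, -0.159, 0.0], 0.88), ([0.538, -0.165, 0.052], 0.29)]
pad_red [([0.542, 0.152, -0.001], 0.64)]
mod_yellow [([0.569, -0.287, -0.001], 0.85)]
pad_yellow [([0.547, -0.284, 0.052], 0.73), ([0.544, 0.151, -0.0], 0.51)]
mod_green []
pad_green []
mod_blue [([0.568, -0.287, 0.001], 0.19)]
pad_blue []
mug [([0.707, -0.348, -0.002], 0.76)]
multimeter [([0.722, -0.196, -0.002], 0.93), ([0.334, -0.454, 0.0], 0.15)]
driver [([0.334, -0.452, 0.001], 0.7)]
top {'fx': 376.874, 'fy': 376.874, 'cx': 251.438, 'cy': 191.759, 'position': [0.32, -0.126, 1.1
[... 180 characters left out ...]
[0.463, 0.092, 0.085], 0.58)]
chamber_floor []
ground [([0.572, -0.285, 0.0], 0.7), ([0.598, 0.003, 0.054], 0.68)]
stand [([0.495, -0.412, 0.005], 0.92)]
probe [([0.402, -0.536, 0.08], 0.65), ([0.471, -0.254, 0.08], 0.64), ([0.5, -0.416, 0.103], 0.57)]
probe_tip [([0.57, -0.282, 0.002], 0.28)]
mod_red [([0.554, -0.154, -0.001], 0.62)]
pad_red [([0.533, -0.166, 0.05], 0.79), ([0.549, 0.266, 0.087], 0.64)]
mod_yellow [([0.567, -0.285, 0.0], 0.83)]
pad_yellow [([0.551, -0.283, 0.051], 0.93)]
mod_green []
pad_green [([0.553, -0.157, 0.002], 0.66)]
mod_blue []
pad_blue []
mug [([0.711, -0.353, -0.003], 0.81)]
multimeter [([0.723, -0.196, 0.004], 0.95)]
driver [([0.333, -0.456, -0.002], 0.76)]
2.1
```

View pics/scene0.png

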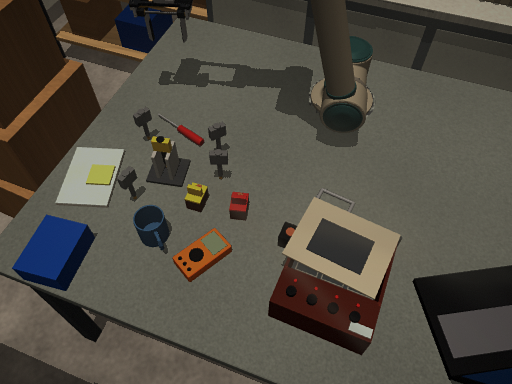

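View pics/top0.png

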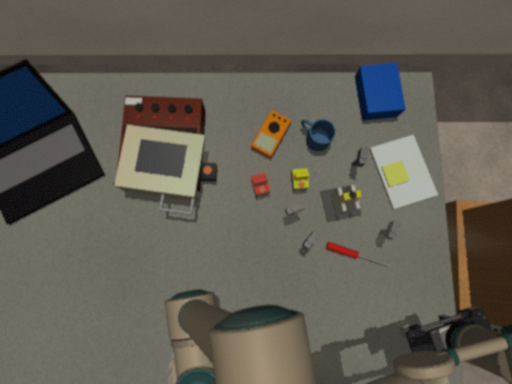

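The pictures show:
- **Chamber:** brown, with the cream door at top-view pixels (160,160) and its handle at (180,207).
- **Modules:** red at (260,184) and yellow at (301,180). No green or blue.
- **Probe candidates:** the yellow-grip block in the stand at (349,195), and grey look-alikes at (360,157), (390,231), (308,241) and (292,211). The yellow one hanging in the aluminium stand fits the description.

Next I'll confirm this from the wrist camera.

```bash
cat > h.py <<'E'
from plant import r, gripper_to, inverse_kinematics, vision, models, telemetry as T
import numpy as np, cv2
from scipy.spatial.transform import Rotation as R
def Q(a):
    y=np.array([np.cos(a),np.sin(a),0]); z=np.array([0,0,-1.])
    x,yy,zz,w=R.from_matrix(np.c_[np.cross(y,z),y,z]).as_quat(); return [w,x,yy,zz]
def yaw(): # direction of tool y
    w,x,y,z=T.current_tool_rot(); v=R.from_quat([x,y,z,w]).as_matrix()[:,1]; return np.arctan2(v[1],v[0])
def best(p,a,near=None):
    """closing direction a or a+pi: the one with the smaller last-joint angle"""
    c=[]
    for b in (a,a+np.pi):
        j=inverse_kinematics(list(p),Q(b))
        if j is not None: c.append((abs(j[5]-(T.current_joints()[5] if near is None else near)),b))
    return min(c)[1]
def snap(c,f=None):
    k=vision.get_calibration(c); im=vision.snapshot(c)
    if f: cv2.imwrite(f"pics/{f}.png",im[:,:,::-1])
    return k,im
def mark(n,c,k=3):
    return [(np.round(d["at"],4).tolist(),round(d["score"],2)) for d in models.mark_of(n,c)[:k]]
def ray(k,u,v,z):
    """wrist fisheye pixel(s) onto plane z"""
    d=np.c_[(np.atleast_1d(u)-k["cx"])/k["fx"],(np.atleast_1d(v)-k["cy"])/k["fy"]]
    t=np.linalg.norm(d,axis=1); s=np.where(t>0,np.sin(t)/np.maximum(t,1e-9),1)
    w,x,y,zz=k["orientation"]
    D=R.from_quat([x,y,zz,w]).apply(np.c_[d*s[:,None],np.cos(t)]); p=np.array(k["position"])
    return p+D*((z-p[2])/D[:,2])[:,None]
E
python3 - <<'E'
from h import *
p=[0.52,-0.29,0.33]; a=best(p,0,0); r.move_to(p,Q(a)); print(a,T.current_joints(),T.current_t())
k,im=snap("wrist"); print(k)
cv2.imwrite("pics/w1.png",cv2.resize(im[:,:,::-1],(800,600)))
for n in ["mod_red","pad_red","mod_yellow","pad_yellow","mod_green","mod_blue","probe","stand","ground","mug"]: print(n,mark(n,"wrist",5))
E
```

```text
0 [-6.26968048e-01  2.71407116e-01  1.27113102e+00 -6.63126440e-04
  1.59967054e+00 -6.25463297e-01] 3.7667
{'fx': 297.3186396354542, 'fy': 297.3186396354542, 'cx': 253.48808190608386, 'cy': 187.94020296276133, 'position': array([ 0.52017877, -0.20963611,  0.48358213]), 'orientation': array([ 1.40824493e-01,  9.90034099e-01, -6.82250552e-04, -6.92252597e-04])}
mod_red [([0.5537, -0.1617, 0.0], 0.63)]
pad_red [([0.5335, -0.1593, 0.0469], 0.69)]
mod_yellow [([0.571, -0.2833, 0.0015], 0.87)]
pad_yellow [([0.5463, -0.2844, 0.0507], 0.83), ([0.7035, -0.3446, -0.0049], 0.52)]
mod_green [([0.5524, -0.1639, 0.0018], 0.46)]
mod_blue [([0.5367, -0.1622, 0.0456], 0.61)]
probe [([0.4971, -0.4119, 0.1068], 0.95), ([0.624, -0.4641, 0.0813], 0.84), ([0.409, -0.5344, 0.0778], 0.75), ([0.372, -0.2995, 0.0802], 0.7), ([0.4651, -0.2502, 0.08], 0.58)]
stand [([0.4991, -0.4176, -0.0053], 0.63), ([0.5317, -0.1617, 0.0481], 0.62)]
ground []
mug [([0.7031, -0.3444, -0.0031], 0.78)]
```

View pics/w1.png

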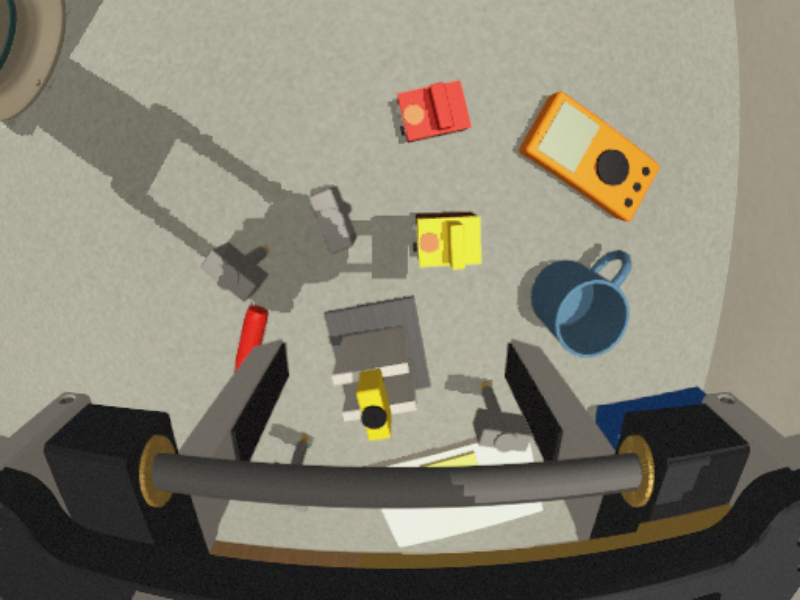

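The wrist view confirms it: the yellow-gripped probe hangs in the aluminium stand at (373,405). The grey look-alikes at (500,425), (235,270), (330,215) and (300,450) stand loose on the bench. Red is at (432,110) and yellow at (448,240). Now the door.

Run:
```python
from h import *
k=vision.get_calibration("wrist")
def d(p,z): q=ray(k,*(np.array(p).T*0.64),z); v=q[1]-q[0]; return np.round(q,3).tolist(), round(float(np.arctan2(v[1],v[0])),3)
print("red y", d([(408,141),(398,94)],.05),"x",d([(408,141),(470,128)],.05))
print("yel y", d([(418,266),(417,217)],.05),"x",d([(418,266),(481,265)],.05))
print("rail x", d([(333,384),(408,374)],.105), d([(343,419),(416,410)],.105))
p=[0.46,0.0,0.33]; a=best(p,0,0); r.move_to(p,Q(a)); print(a,T.current_joints()[5],T.current_t())
k,im=snap("wrist"); cv2.imwrite("pics/w2.png",cv2.resize(im[:,:,::-1],(800,600)))
for n in ["chamber","door_hinge","door_handle","ground","mod_red"]: print(n,mark(n,"wrist"))
```

```text
red y ([[0.531, -0.189, 0.05], [0.522, -0.144, 0.05]], 1.775) x ([[0.531, -0.189, 0.05], [0.589, -0.175, 0.05]], 0.23)
yel y ([[0.541, -0.307, 0.05], [0.54, -0.26, 0.05]], 1.6) x ([[0.541, -0.307, 0.05], [0.603, -0.306, 0.05]], 0.021)
rail x ([[0.462, -0.405, 0.105], [0.531, -0.394, 0.105]], 0.156) ([[0.47, -0.443, 0.105], [0.539, -0.432, 0.105]], 0.151)
0 -0.15175611275238957 5.45
chamber [([0.5417, 0.1533, 0.0004], 0.64)]
door_hinge []
door_handle [([0.4681, 0.088, 0.0814], 0.62)]
ground [([0.7051, -0.3463, -0.0057], 0.32)]
mod_red [([0.5529, -0.163, -0.0006], 0.62)]
```

View pics/w2.png

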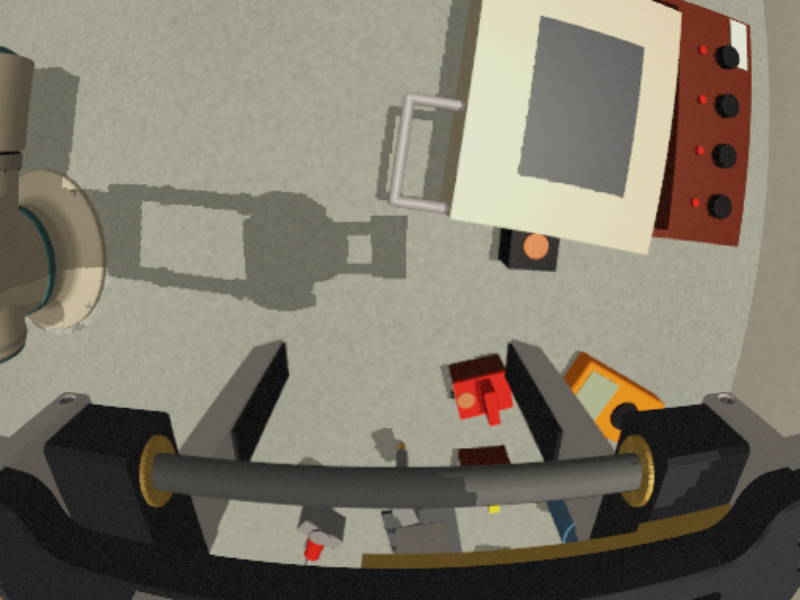

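The handle bar runs (409,98) to (396,203), the ground stud is at (536,246), and the electronics box's far edge runs (749,24) to (738,245). The door is slightly ajar. I'll localise these and swing the door.

Run:
```python
from h import *
k=vision.get_calibration("wrist")
def d(p,z): q=ray(k,*(np.array(p).T*0.64),z); v=q[1]-q[0]; return np.round(q,4).tolist(), round(float(np.arctan2(v[1],v[0])),3)
print("bar", d([(396,203),(409,98)],.087)); print("box", d([(738,245),(749,24)],.1)); print("gnd", d([(536,246),(536,247)],.054))
```

```text
bar ([[0.4607, 0.0457, 0.087], [0.4717, 0.1358, 0.087]], 1.449)
box ([[0.811, 0.0205, 0.1], [0.8207, 0.2547, 0.1]], 1.529)
gnd ([[0.596, 0.0035, 0.054], [0.5961, 0.0026, 0.054]], -1.506)
```

```bash
cat >> h.py <<'E'
HINGE=np.array([0.546,0.268]); CY=-0.042; CH=HINGE-0.118*np.array([-np.sin(CY),np.cos(CY)])
def rot2(a): return np.array([[np.cos(a),-np.sin(a)],[np.sin(a),np.cos(a)]])
def cw(x,y): return CH+rot2(CY)@np.array([x,y])   # chamber -> world
def handle(th): return HINGE+rot2(CY-th)@np.array([-.057,-.185]), CY-th
def sweep(t0,t1,n,z=.09,v=.12):
    for t in np.linspace(t0,t1,n+1)[1:]:
        p,a=handle(t); r.move_l([*p,z],Q(a),vel=v)
E
python3 - <<'E'
from h import *
p,a=handle(.08); print(p,a)
for t in np.linspace(.08,1.62,9):
    q,b=handle(t); j=inverse_kinematics([*q,.09],Q(b)); print(round(t,2),np.round(q,3),None if j is None else np.round(j,2))
gripper_to(.05)
r.move_to([*p,.16],Q(a)); r.move_l([*p,.09],guard=8); print(T.current_ee_pos()); gripper_to(0,15)
print(T.current_opening(),T.current_finger_force(),T.current_t())
E
```

```text
[0.46690962 0.09131183] -0.122
0.08 [0.467 0.091] [ 0.05  0.26  1.92 -0.    0.96  0.17]
0.27 [0.435 0.11 ] [ 0.09  0.22  1.98 -0.    0.94  0.41]
0.46 [0.406 0.134] [ 0.16  0.19  2.02 -0.    0.93  0.66]
0.66 [0.383 0.163] [ 0.24  0.18  2.04 -0.    0.93  0.93]
0.85 [0.366 0.196] [ 0.32  0.17  2.04 -0.    0.93  1.22]
1.04 [0.356 0.232] [ 0.41  0.19  2.02 -0.    0.93  1.5 ]
1.24 [0.352 0.269] [ 0.49  0.21  1.99 -0.    0.94  1.77]
1.43 [0.356 0.306] [ 0.56  0.25  1.94 -0.    0.96  2.03]
1.62 [0.367 0.342] [ 0.61  0.29  1.87 -0.    0.98  2.27]
[0.46823718 0.09094612 0.09118093]
0.009514149369134835 14.993703961372375 8.6917
```

Run:
```python
from h import *
sweep(.08,1.64,8); print(T.current_wrist_force(),T.current_opening(),T.current_t())
gripper_to(.05); p=T.current_ee_pos(); r.move_l([p[0],p[1],.2],vel=.25)
c=np.r_[0.50,-0.22,.33]; r.move_to(c,Q(best(c,0,0)))
k,im=snap("wrist"); cv2.imwrite("pics/w3.png",cv2.resize(im[:,:,::-1],(800,600)))
snap("scene","s1")
for n in ["mod_red","pad_red","mod_yellow","pad_yellow"]: print(n,mark(n,"wrist"))
print(mark("door_handle","scene"),mark("door_hinge","scene"),mark("chamber_floor","scene"),mark("chamber","scene"),T.current_t())
```

```text
[ 5.84963486 -1.2259196  -2.04372593] 0.009256658907196793 12.425
mod_red [([0.5567, -0.1617, -0.0012], 0.89)]
pad_red [([0.5357, -0.1627, 0.0478], 0.63)]
mod_yellow [([0.5722, -0.2854, 0.0003], 0.58)]
pad_yellow [([0.5469, -0.2819, 0.0526], 0.69)]
[([0.3634, 0.3425, 0.0866], 0.55)] [([0.5483, 0.2653, 0.0849], 0.58)] [([0.6377, 0.1436, 0.0082], 0.84)] [([0.543, 0.1521, -0.0009], 0.77)] 16.7083
```

View pics/s1.png

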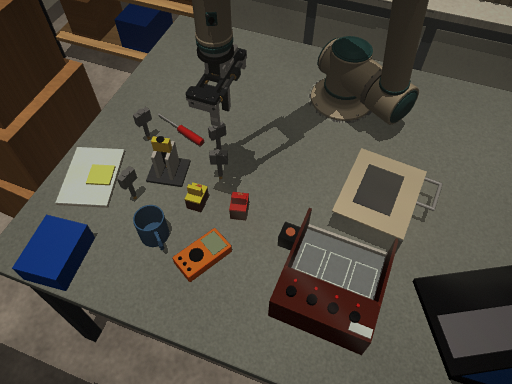

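View pics/w3.png

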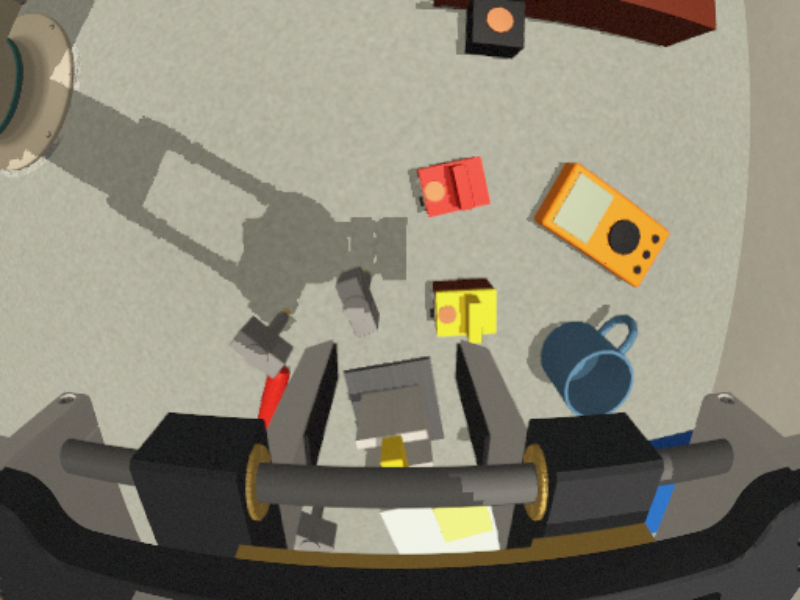

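The door stands open at about 1.64 rad with all three bays free (scene 310,258; 335,267; 364,279). The red module at (450,187) and the yellow at (465,310) haven't moved. I'll pick and place the red one, then re-check yellow.

```bash
cat >> h.py <<'E'
def pick(o,a):
    p=np.r_[np.array(o[:2])+rot2(a)@[.004,0],.12]
    gripper_to(.045); r.move_to([*p[:2],.16],Q(a))
    r.move_l([*p[:2],.079],vel=.12,guard=6); gripper_to(0,25)
    print("pick open",T.current_opening(),"z",T.current_ee_pos()[2]); r.move_l([*p[:2],.22],vel=.25)
def place(x,y):
    p=cw(x+.004,y); r.move_l([*p,.22],Q(CY),vel=.3); r.move_l([*p,.10],vel=.15)
    print("touch",r.move_l([*p,.083],vel=.03,guard=4),T.current_ee_pos()[2]); gripper_to(.035); r.move_l([*p,.2],vel=.25)
E
python3 - <<'E'
from h import *
pick([.555,-.161],.22); place(.093,.045); print(T.current_t())
c=[.5,-.2,.33]; r.move_to(c,Q(0)); snap("wrist","w4")
print([mark(n,"wrist") for n in ("mod_yellow","pad_yellow","mod_red","probe","stand")],T.current_t())
E
```

```text
pick open 0.011996497115192266 z 0.0790754420931182
touch True 0.08678442326559177
23.9167
[[([0.5692, -0.2841, 0.0006], 0.58)], [([0.5482, -0.2843, 0.0505], 0.95), ([0.5953, 0.004, 0.0556], 0.56)], [], [([0.3745, -0.3013, 0.0821], 0.87), ([0.5014, -0.4135, 0.1075], 0.77), ([0.4661, -0.2514, 0.082], 0.72)], [([0.5023, -0.4146, -0.0013], 0.67)]] 25.8167
```

Run:
```python
from h import *
pick([.570,-.284],.023); place(.093,-.045); print(T.current_t())
p=cw(.05,-.05); c=[p[0]-.03,p[1]-.06,.36]; r.move_to(c,Q(CY)); k,im=snap("wrist"); cv2.imwrite("pics/w5.png",cv2.resize(im[:,:,::-1],(800,600)))
for n in ("mod_yellow","pad_yellow","mod_red","pad_red","ground"): print(n,mark(n,"wrist"))
print(cw(.0735,.045),cw(.0735,-.045),T.current_t())
```

```text
pick open 0.011887949547728536 z 0.07905881599174362
touch True 0.08678796659454874
33.2417
mod_yellow [([0.6319, 0.1029, 0.0068], 0.96)]
pad_yellow [([0.611, 0.1035, 0.0588], 0.61)]
mod_red [([0.6357, 0.19, 0.0099], 0.79)]
pad_red [([0.616, 0.1944, 0.0532], 0.73)]
ground [([0.5936, 0.0027, 0.0594], 0.98)]
[0.61637008 0.19197828] [0.6125912  0.10205765] 34.3167
```

View pics/w5.png

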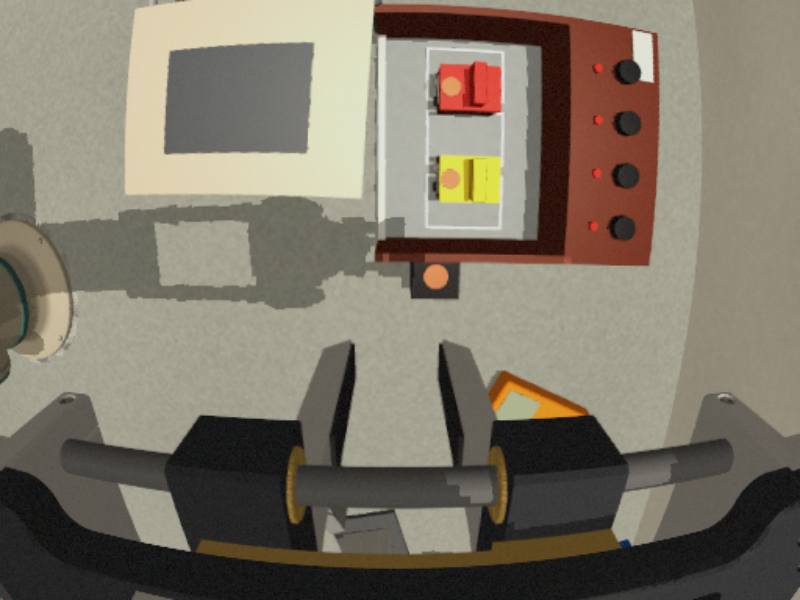

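Both modules stand upright in the chamber: red pad at (452,86), yellow pad at (451,179), ground stud at (436,277). Next is a closer look at the probe.

Run:
```python
from h import *
k=vision.get_calibration("wrist")
for n,u,v,z in (("red",452,86,.058),("yel",451,179,.058),("gnd",436,277,.054)): print(n,ray(k,u*.64,v*.64,z)[0].round(4))
c=[.5,-.47,.33]; r.move_to(c,Q(0)); k,im=snap("wrist"); cv2.imwrite("pics/w6.png",cv2.resize(im[90:330,140:370,::-1],(690,600) if 0 else None,fx=2.5,fy=2.5))
for n in ("probe","stand"): print(n,mark(n,"wrist"))
hsv=cv2.cvtColor(im,cv2.COLOR_RGB2HSV); m=cv2.inRange(hsv,(20,120,60),(35,255,255))
n,l,s,ce=cv2.connectedComponentsWithStats(m)
for i in range(1,n):
    if s[i,4]>60: print(s[i],ce[i])
print(T.current_t())
```

```text
red [0.6189 0.1937 0.058 ]
yel [0.6147 0.1017 0.058 ]
gnd [0.5978 0.0027 0.054 ]
probe [([0.4715, -0.2547, 0.0807], 0.96), ([0.4979, -0.4113, 0.1085], 0.89), ([0.3708, -0.3006, 0.0798], 0.81)]
stand [([0.4992, -0.4146, -0.002], 0.88)]
[240 104  20  21 257] [249.45525292 112.83268482]
[246 131  19  20 233] [255.37339056 141.82832618]
[183 285  13  50 228] [187.48245614 310.9122807 ]
[312 286  13  50 267] [319.59550562 311.7340824 ]
[ 126  339  271   25 2183] [273.6623912  353.78240953]
36.325
```

View pics/w6.png

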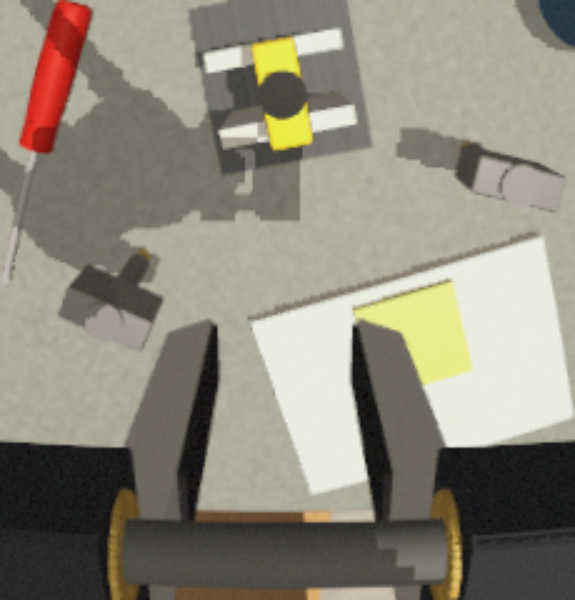

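The yellow probe block at crop (282,95) lies across both rails with its black cap on top. The grey look-alikes at (115,310) and (510,180) lie clear of it. I'll grasp the block.

Run:
```python
from h import *
k=vision.get_calibration("wrist")
c=np.array([(252,45),(294,38),(312,143),(270,150)])/2.5+[140,90]
q=ray(k,c[:,0],c[:,1],.147)[:,:2]; o=q.mean(0)
v=(q[1]-q[0]+q[2]-q[3]); w=(q[0]-q[3]+q[1]-q[2])
ax,ay=np.arctan2(v[1],v[0]),np.arctan2(w[1],w[0])-np.pi/2; print(o,ax,ay,np.linalg.norm(v)/2,np.linalg.norm(w)/2)
rl=np.array([(204,57),(342,32),(220,133),(356,107)])/2.5+[140,90]; s=ray(k,rl[:,0],rl[:,1],.105)[:,:2]; print("rails",s.round(4).tolist(),[np.arctan2(*(s[i+1]-s[i])[::-1]) for i in (0,2)])
a=(ax+2.5*ay)/3.5; print(a)
gripper_to(.05); r.move_to([*o,.21],Q(a)); g=r.move_l([*o,.133],vel=.1,guard=6); gripper_to(0,40)
print(g,T.current_opening(),T.current_ee_pos(),yaw(),T.current_t())
np.save("probe0.npy",np.r_[T.current_ee_pos(),yaw()])
f0=T.current_wrist_force(); p=T.current_ee_pos(); r.move_l([p[0],p[1],.26],vel=.15); print(f0,T.current_wrist_force(),T.current_opening(),T.current_t())
```

```text
[ 0.50047247 -0.4147314 ] 0.16817171259874525 0.16947119149915468 0.0192988495839151 0.048743460488246224
rails [[0.4608, -0.3987], [0.5306, -0.386], [0.4685, -0.438], [0.5382, -0.4244]] [np.float64(0.18047724004570598), np.float64(0.19330921035714071)]
0.16909991181332343
False 0.019679683630212958 [ 0.50037101 -0.41478674  0.13327783] 0.16910526059749031 38.875
[-1.48420342 -0.91584934  2.45093322] [ 0.31082068  0.14212377 -1.35177827] 0.019673349552096844 39.875
```

```bash
cat >> h.py <<'E'
def touch(p,zs,a=0.0,off=(0,0)):
    """p: world xy of the copper, zs its height; probe tip is .1083 below the TCP"""
    x,y=np.array(p)-rot2(a)@np.array(off); L=.1083
    r.move_l([x,y,.26],Q(a),vel=.25); r.move_l([x,y,zs+L+.006],vel=.15); r.hold(.3); f0=T.current_wrist_force()[2]
    g=r.move_l([x,y,zs+L-.007],vel=.015,guard=1.2); r.hold(1.0); f1=T.current_wrist_force()[2]
    print("touch",g,"tip z",T.current_ee_pos()[2]-L,"dF",f1-f0,"open",T.current_opening(),T.current_t())
E
python3 - <<'E'
from h import *
r.move_l([.55,-.1,.26],Q(0),vel=.3); r.hold(.2)
print("tcp",T.current_ee_pos())
for c in ("scene","top"):
    snap(c)
    for n in ("probe","probe_tip","pad_red","pad_yellow","mod_red","mod_yellow","ground"): print(c,n,mark(n,c))
im=snap("wrist","w7")
print(T.current_t())
E
```

```text
tcp [ 0.54987902 -0.10117517  0.25984762]
scene probe [([0.3768, -0.3, 0.0787], 0.75), ([0.4669, -0.2555, 0.0768], 0.73), ([0.6219, -0.4624, 0.0853], 0.65)]
scene probe_tip [([0.7211, -0.1972, -0.0017], 0.32)]
scene pad_red [([0.6194, 0.1928, 0.0578], 0.64), ([0.5952, 0.0044, 0.0541], 0.58)]
scene pad_yellow [([0.6092, 0.1004, 0.0603], 0.56)]
scene mod_red [([0.6404, 0.1943, 0.0096], 0.6), ([0.6306, 0.1011, 0.0071], 0.29)]
scene mod_yellow [([0.6281, 0.1013, 0.0059], 0.97)]
scene ground [([0.5929, 0.0024, 0.053], 0.77)]
top probe [([0.4022, -0.5361, 0.0824], 0.74), ([0.4699, -0.2571, 0.0799], 0.68), ([0.3791, -0.3023, 0.0763], 0.65)]
top probe_tip []
top pad_red [([0.617, 0.1938, 0.0585], 0.6), ([0.4964, -0.4141, 0.0016], 0.47)]
top pad_yellow []
top mod_red [([0.6351, 0.1961, 0.0089], 0.81)]
top mod_yellow [([0.633, 0.1027, 0.0063], 0.61)]
top ground [([0.5963, 0.0059, 0.0532], 0.77)]
42.1333
```

Nothing was disturbed. Ground touch first, with one look while in contact.

Run:
```python
from h import *
touch((.596,.0035),.054)
k,im=snap("scene"); cv2.imwrite("pics/s2.png",cv2.resize(im[180:300,230:390,::-1],None,fx=5,fy=5,interpolation=cv2.INTER_CUBIC))
```

```text
touch True tip z 0.05002796169648775 dF 2.3662566190516117 open 0.01972609824239294 45.4083
```

View pics/s2.png

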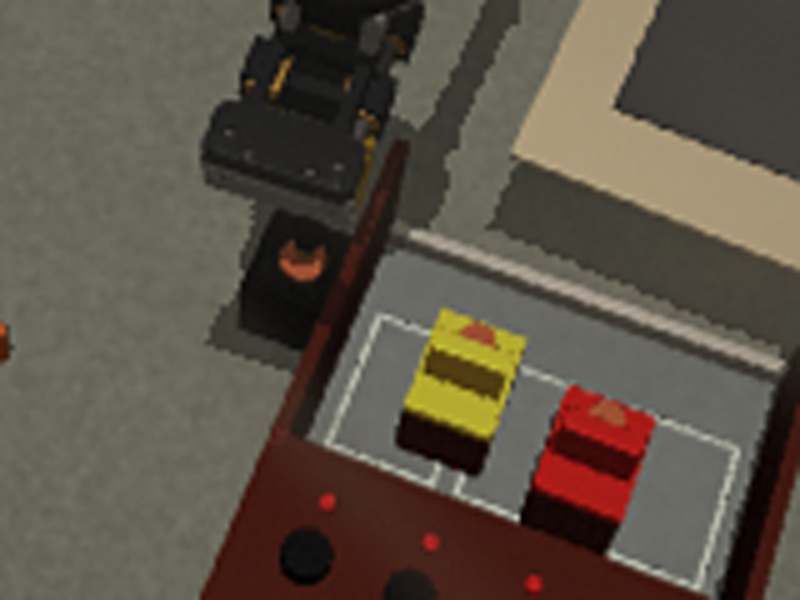

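The shaft ends about in the middle of the copper stud at crop (302,255), with roughly 2 N on it. Next red, then yellow.

Run:
```python
from h import *
def up(): p=T.current_ee_pos(); r.move_l([p[0],p[1],.26],vel=.2)
up(); snap("scene"); print([mark(n,"scene",1) for n in ("pad_red","mod_red","mod_yellow")])
touch((.617,.193),.058)
k,im=snap("scene"); cv2.imwrite("pics/s3.png",cv2.resize(im[200:300,270:390,::-1],None,fx=6,fy=6,interpolation=cv2.INTER_CUBIC))
up(); snap("scene"); print([mark(n,"scene",1) for n in ("pad_yellow","mod_red","mod_yellow")])
```

```text
[[([0.6311, 0.1727, 0.0602], 0.71)], [([0.5947, 0.005, 0.2282], 0.56)], [([0.6288, 0.0981, 0.0077], 0.87)]]
touch False tip z 0.05102823060379581 dF 0.07694015043765234 open 0.019471391048865493 50.2833
[[([0.6119, 0.1022, 0.0598], 0.91)], [([0.6566, 0.1737, 0.0107], 0.75)], [([0.6301, 0.1028, 0.0027], 0.87)]]
```

View pics/s3.png

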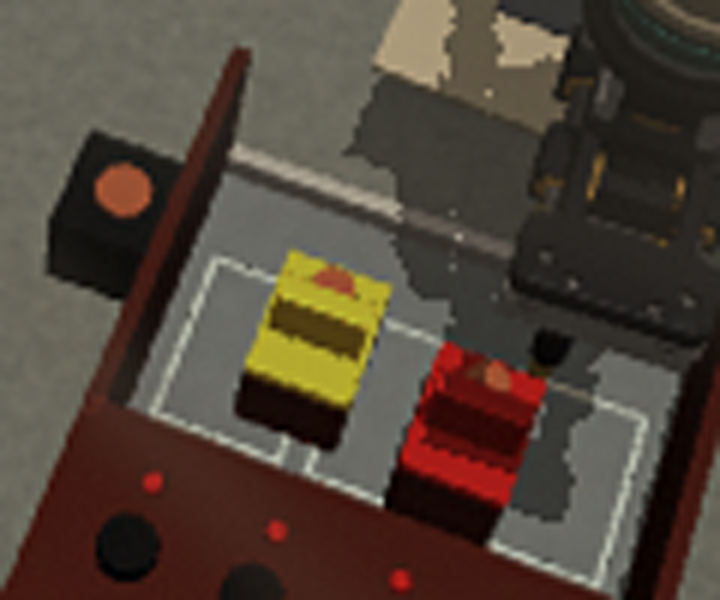

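The red module was knocked aside just before that touch, and the scene mark had already shifted to (0.631, 0.173). The tip came down in free air beside it with no contact force. I'll measure it again.

Run:
```python
from h import *
p=[.60,.03,.36]; r.move_l(p,Q(0),vel=.3); r.hold(.2); k,im=snap("wrist"); cv2.imwrite("pics/w8.png",cv2.resize(im[0:240,130:450,::-1],None,fx=2.5,fy=2.5))
np.save("k8.npy",k,allow_pickle=True)
for n in ("mod_red","pad_red","mod_yellow","pad_yellow"): print(n,mark(n,"wrist",1))
snap("top"); print([mark(n,"top",1) for n in ("pad_red","mod_red")]);
```

```text
mod_red [([0.6522, 0.1672, 0.0074], 0.72)]
pad_red [([0.6327, 0.1755, 0.0554], 0.84)]
mod_yellow [([0.6359, 0.1026, 0.0062], 0.63)]
pad_yellow [([0.612, 0.1037, 0.0594], 0.79)]
[[([0.6333, 0.175, 0.0572], 0.6)], [([0.6502, 0.1771, 0.0073], 0.62)]]
```

View pics/w8.png

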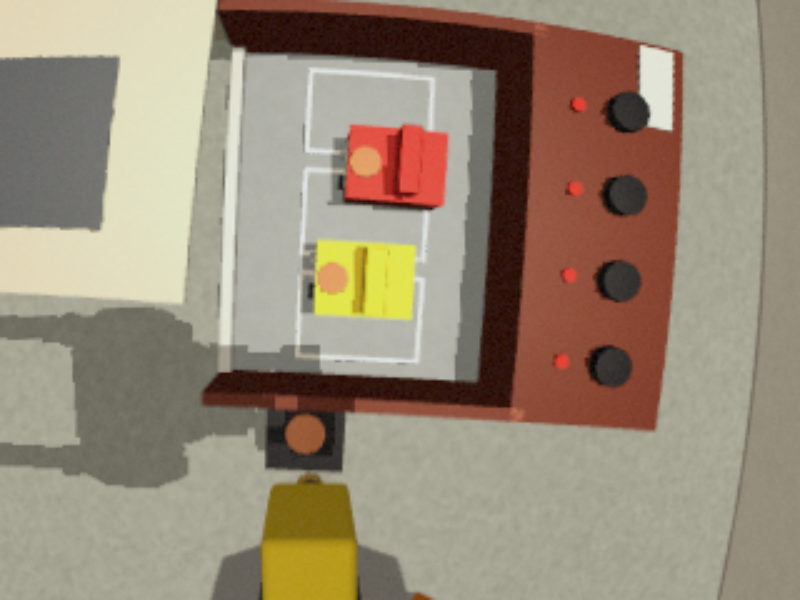

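Red still stands upright, now with its pad at crop (366,161). Yellow is unchanged with its pad at (332,278). Touch red, then yellow.

Run:
```python
from h import *
k=np.load("k8.npy",allow_pickle=True).item()
c=np.array([(366,161),(332,278),(305,434)])/2.5+[130,0]; q=ray(k,c[:,0],c[:,1],.058)[:,:2]; print(q.round(4))
def up(): p=T.current_ee_pos(); r.move_l([p[0],p[1],.26],vel=.2)
def chk(): snap("scene"); return [mark(n,"scene",1) for n in ("pad_red","pad_yellow","mod_red","mod_yellow")]
pr=(q[0]+[.6325,.175])/2; print(pr)
r.move_l([.60,.05,.27],vel=.2); print(chk())
touch(pr,.058)
_,im=snap("scene"); a=im[200:300,270:390,::-1]
up(); print(chk())
np.save("a.npy",a)
```

```text
[[0.6335 0.1742]
 [0.6133 0.1019]
 [0.5971 0.0045]]
[0.63298525 0.17460914]
[[([0.6321, 0.1752, 0.0565], 0.58)], [([0.6089, 0.101, 0.0626], 0.61)], [([0.6563, 0.1732, 0.0087], 0.79)], [([0.6309, 0.1004, 0.0068], 0.84)]]
touch True tip z 0.05364540963773033 dF 0.5418817342068796 open 0.01952213587913625 56.7583
[[([0.6343, 0.1762, 0.0602], 0.63)], [([0.6093, 0.1007, 0.0602], 0.57)], [([0.6542, 0.1741, 0.009], 0.76)], [([0.6301, 0.1003, 0.0061], 0.91)]]
```

Run:
```python
import numpy as np,cv2
cv2.imwrite("pics/s4.png",cv2.resize(np.load("a.npy"),None,fx=6,fy=6,interpolation=cv2.INTER_CUBIC))
from h import *
f=[]
for i in range(15): r.hold(.03); f.append(T.current_wrist_force()[2])
print(np.std(f),np.round(f,2))
```

```text
0.4445089764332152 [-1.59 -1.62 -1.88 -2.24 -1.37 -2.37 -2.18 -0.56 -1.94 -1.65 -1.55 -2.02
 -1.87 -1.17 -1.52]
```

View pics/s4.png

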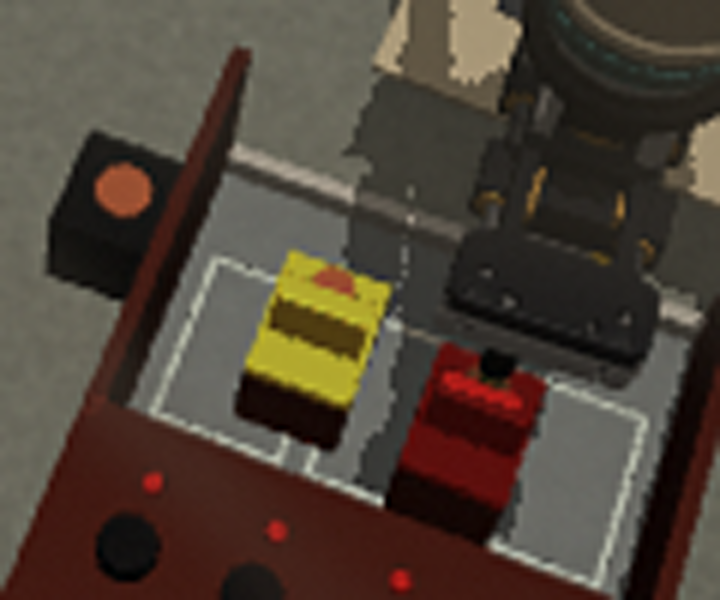

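The tip sits on the red pad at crop (495,372). The wrist force noise is about 0.45 N, so I'll confirm red with an averaged force, then touch yellow the same way.

```bash
cat >> h.py <<'E'
def favg(n=12):
    f=[]
    for _ in range(n): r.hold(.05); f.append(T.current_wrist_force()[2])
    return float(np.mean(f))
def press(p,zs,d=.0045,a=0.0):
    L=.1083; x,y=p
    r.move_l([x,y,.26],Q(a),vel=.25); r.move_l([x,y,zs+L+.006],vel=.15); r.hold(.2); f0=favg()
    g=r.move_l([x,y,zs+L-d],vel=.02,guard=5); r.hold(.5); f1=favg()
    print("press",g,T.current_ee_pos()[2]-L,"dF",f1-f0,T.current_t())
    k,im=snap("scene"); r.move_l([x,y,.26],vel=.2); return im
E
python3 - <<'E'
from h import *
def chk(): snap("scene"); return [mark(n,"scene",1) for n in ("pad_red","pad_yellow","mod_red","mod_yellow")]
press((.633,.1746),.058); print(chk())
im=press((.6122,.1022),.058); print(chk()); cv2.imwrite("pics/s5.png",cv2.resize(im[200:300,270:390,::-1],None,fx=6,fy=6,interpolation=cv2.INTER_CUBIC))
E
```

```text
press False 0.05349698072599458 dF 1.9827781582236972 61.7583
[[([0.6356, 0.1704, 0.0581], 0.57)], [([0.6111, 0.0997, 0.0586], 0.86)], [([0.6554, 0.1756, 0.0078], 0.73)], [([0.6285, 0.1019, 0.0063], 0.98)]]
press False 0.05351401632240883 dF 1.8540150700068938 66.4583
[[([0.6317, 0.1744, 0.059], 0.79)], [([0.6111, 0.1023, 0.0598], 0.55)], [([0.656, 0.1746, 0.0077], 0.74)], [([0.6297, 0.0979, 0.0085], 0.85)]]
```

View pics/s5.png

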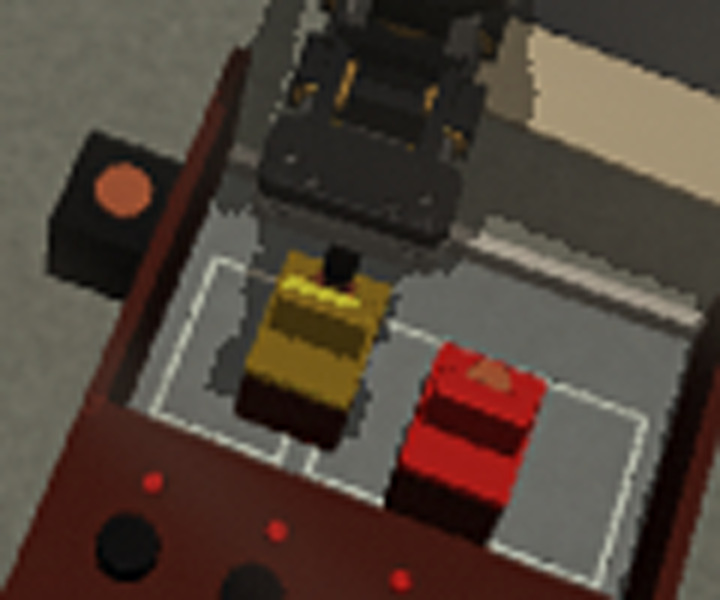

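Contact on yellow is confirmed at about 1.9 N. Now hang the probe back and shut the door.

Run:
```python
from h import *
x,y,z,a=np.load("probe0.npy")
r.move_l([.53,-.2,.27],Q(a),vel=.3); r.move_l([x,y,.26],Q(a),vel=.25); r.move_l([x,y,z+.012],vel=.12)
print(r.move_l([x,y,z-.0005],vel=.02,guard=4),T.current_ee_pos()[2]-z); gripper_to(.045); r.move_l([x,y,.27],vel=.2)
snap("scene"); print(mark("probe","scene",4),[mark(n,"scene",1) for n in ("door_handle","mod_red","mod_yellow")],T.current_t())
r.move_to([.45,0,.3],Q(0))
p,b=handle(1.64); gripper_to(.05); r.move_to([*p,.2],Q(b)); r.move_l([*p,.09],vel=.12,guard=8); gripper_to(0,15); print(T.current_opening(),T.current_t())
```

```text
True -1.0618744655604972e-05
[([0.6227, -0.4606, 0.0822], 0.71), ([0.4968, -0.4131, 0.1031], 0.65), ([0.4665, -0.2547, 0.0769], 0.63), ([0.4064, -0.5335, 0.0797], 0.52)] [[([0.3668, 0.3399, 0.088], 0.73)], [([0.652, 0.1743, 0.0081], 0.57)], [([0.6359, 0.1459, 0.0066], 0.47)]] 72.9833
0.009180355440119364 78.7333
```

Run:
```python
from h import *
for c in ("scene","top"):
    snap(c); print(c,[mark(n,c,2) for n in ("mod_yellow","pad_yellow","mod_red","pad_red")])
sweep(1.64,0.1,8); print(T.current_wrist_force()); sweep(.1,-.004,2,v=.04); print(T.current_wrist_force(),T.current_ee_pos(),handle(0)[0],T.current_opening(),T.current_t())
```

```text
scene [[([0.6097, 0.1043, 0.0603], 0.69), ([0.6295, 0.0993, 0.006], 0.63)], [([0.6132, 0.1014, 0.0594], 0.69)], [([0.6515, 0.1741, 0.0069], 0.68)], [([0.3635, 0.3436, 0.088], 0.53)]]
top [[([0.6305, 0.1022, 0.0048], 0.69)], [([0.6146, 0.1022, 0.058], 0.9)], [([0.6558, 0.1751, 0.0099], 0.69), ([0.6376, 0.1471, 0.0079], 0.35)], [([0.6334, 0.1711, 0.0579], 0.74)]]
[-4.16271824 -7.894045    5.67495279]
[-1.88268925 -9.66882085  5.02219736] [0.48159021 0.08384705 0.0899514 ] [0.48128255 0.08555644] 0.009612346346103993 83.7
```

The modules were upright when the door closed. Now press it gently against its stop, release and check.

Run:
```python
from h import *
p,b=handle(-.07); g=r.move_l([*p,.09],Q(CY),vel=.02,guard=12); r.hold(.3)
e=np.array(T.current_ee_pos()); print(g,e,T.current_wrist_force(),T.current_t())
d=rot2(CY)@[1,0]; print("past handle(0) by",d@(e[:2]-handle(0)[0]))
gripper_to(.05); e=T.current_ee_pos(); r.move_l([e[0],e[1],.2],vel=.2); c=[.46,0,.33]; r.move_to(c,Q(0)); k,im=snap("wrist"); cv2.imwrite("pics/w9.png",cv2.resize(im[:,:,::-1],(800,600)))
print(mark("door_handle","wrist",1),T.current_t())
```

```text
True [0.48260723 0.08320153 0.08994825] [0.62277745 4.81815438 4.84602757] 84.3833
past handle(0) by 0.00142239251428081
[([0.4836, 0.082, 0.0828], 0.75)] 86.6333
```

View pics/w9.png

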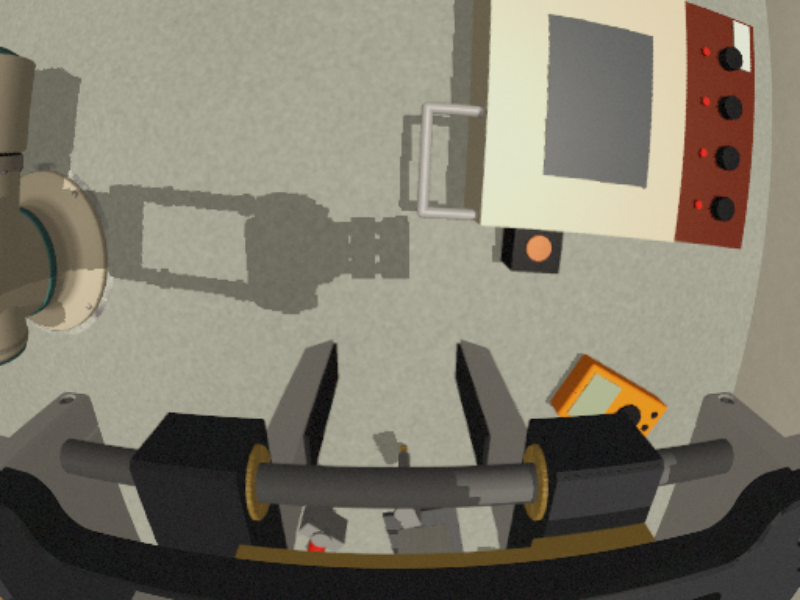

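The flange edges look square with the chamber, but the guard may have tripped on sideways grip force. I'll push the bar once with closed fingers to be sure.

Run:
```python
from h import *
p,_=handle(0); d=rot2(CY)@[1,0]; s=p-.05*d
gripper_to(0,10); r.move_to([*s,.2],Q(CY)); r.move_l([*s,.085],vel=.15); r.hold(.2)
r.move_l([*(p-.026*d),.085],vel=.05); r.hold(.2); f0=np.array(T.current_wrist_force())
g=r.move_l([*(p+.015*d),.085],vel=.02,guard=9); e=np.array(T.current_ee_pos())
print(g,"rel handle",d@(e[:2]-p),np.array(T.current_wrist_force())-f0,T.current_t())
r.hold(.3); r.move_l([*s,.085],vel=.1); r.move_l([*s,.25],vel=.25)
r.move_to([.35,-.1,.35],Q(0)); k,im=snap("wrist"); print(mark("door_handle","wrist",1))
for n in ("mug","multimeter","driver","stand"):
    snap("scene"); print(n,mark(n,"scene",1))
print(mark("probe","scene",4),mark("door_handle","scene",1),T.current_t())
```

```text
True rel handle -0.016317810450020283 [-0.3399353  -0.21937626  0.02550832] 91.0417
[([0.482, 0.0827, 0.0842], 0.71)]
mug [([0.7074, -0.3493, -0.002], 0.89)]
multimeter [([0.7225, -0.195, -0.0024], 0.85)]
driver [([0.3336, -0.4544, -0.0008], 0.64)]
stand [([0.5024, -0.4137, 0.0007], 0.97)]
[([0.4652, -0.2546, 0.0778], 0.86), ([0.4992, -0.4151, 0.1008], 0.77), ([0.4029, -0.5321, 0.0811], 0.71), ([0.6219, -0.4614, 0.0847], 0.66)] [([0.4795, 0.0832, 0.0845], 0.81)] 94.1417
```

Run:
```python
from h import *
p,_=handle(0); d=rot2(CY)@[1,0]; s=p-.05*d
r.move_to([*s,.2],Q(CY)); r.move_l([*s,.085],vel=.15); r.move_l([*(p-.018*d),.085],vel=.04); r.hold(.2); f0=np.array(T.current_wrist_force())
for k in range(8):
    g=r.move_l([*(p+(-.0165+.0015*k)*d),.085],vel=.01,guard=22); r.hold(.2); f=np.array(T.current_wrist_force())-f0; e=np.array(T.current_ee_pos()); print(g,round(d@(e[:2]-p),4),f.round(1))
    if g or d@f[:2]<-9: break
r.move_l([*s,.085],vel=.1); r.move_l([*s,.25],vel=.25); r.move_to([.35,-.1,.35],Q(0)); print(T.current_t())
```

```text
False -0.0165 [-0.4  1.3  0.8]
False -0.0159 [-4.3  0.3  2.9]
False -0.0159 [-7.3  1.1  5.3]
False -0.0158 [-9.9  1.1  9.1]
101.45
```

The force climbs to 10 N while the bar stays put, so the door is hard against its stop. The probe hangs in its stand, and the mug, multimeter and screwdriver are where they started.

```bash
python3 -c "
from h import *
print(r.sign_off(),T.current_t())"
```

```text
the job is handed in; nothing more can be done
the job is handed in; nothing more can be done
```

I handed the job in at about 101 s: both modules present (red and yellow) are upright in the shut chamber, ground, red and yellow were touched in that order (red twice, after a knock moved it and a first try met only air), the probe is back in its stand, and the mug, multimeter and screwdriver are where they started.

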